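Third hand at the mould frame: hold the short rail tight for screwing

TASK

Be the third hand for the colleague who screws this papermaking frame together: take the loose short wooden rail, lay it flat on the assembly board with its side along the side fence, and slide it lengthwise under the steel keeper plate, easing it in without ramming, until its end butts square and flush against the end of the clamped long rail. Press it against the long rail with a steady push of about 14 N (at least 6 N and at most 22 N at the joint), keep that up for two seconds, and finish while still holding and pressing it there. Leave everything else where it lies.

Things in the scene. Friction and masses are not known exactly. Their poses are not given: they have to be found in the camera images.
- rail_center (a point): centre (half-way up) of the loose short rail, a plain pale-wood batten 170 mm long (its x axis), 28 mm wide (y), 22 mm high (z), 55 to 95 g, lying flat on the table left of the assembly board; both ends and both faces are alike. The only other loose batten is longer (251 mm); the two may lie in either place.
- frame: frame fixed on the assembly board: a long rail, and a short rail already screwed to its far end. Origin: on the board's top, on the long rail's inner face, at the middle of where the loose rail's end must butt. x = push direction, into the long rail; z up; y to the side fence. Rail in place: centre at x -85, y 0, z +11 mm, along x. Long rail: x 0 to 28, y +14 to -237 mm, 22 high. All rigid
- fence_rear (a point): rear lower edge of the side fence's face, at the board's top; axes as the frame's; at x -80, y +14 mm from the frame's origin. The fixed fence, waxed dark wood, runs 105 mm from here in +x, 28 mm high and 20 mm thick (to +y). The rail's side lies on its face (y = +14). Nothing stands beside the rear half of the rail's place, so fingers have room there
- keeper_mouth (a point): middle of the rear lower edge of the keeper, a fixed steel plate bolted on the fence that overhangs the rail's place; axes as the frame's; at x -48, y 0, z +28 mm from its origin. The plate is 30 mm long (+x), 5 mm thick, reaches to y -18 mm, bolt heads 5 mm above it. It leaves 6 mm over a 22 mm high rail on the board; open to the rear (-x)
- board_center (a point): centre of the assembly board's top face (grey waxed laminate, slippery, friction 0.2; fixed, 18 mm thick, on the table); 335 mm long (x -220 to +115 mm from the frame's origin), 320 mm wide (y -265 to +55 mm). Two toggle clamps on the long rail, at y -70 and -155 mm, stand 47 mm above the board; the fitted short rail has its middle at y -223 mm
- spare_center (a point): centre of the loose longer batten, 251 x 28 x 22 mm, on the table left of the board: not needed, leave it
- square: try square lying on the board inside the frame: dark wooden stock 90 mm long, 16 mm high, steel blade 120 mm; origin at the underside of its stock; leave it
- tin: open round aluminium dish, 70 mm across, 30 mm high, with screws in it; origin at its underside; leave it
- driver: cordless screwdriver lying on its side, 180 mm long, 50 mm high; origin at its underside; leave it
- mallet: wooden mallet lying on its side, head 55 x 105 x 60 mm, handle 230 mm; origin under its head; leave it
- glue: white glue bottle, 56 mm across, 160 mm high; origin at its underside; leave it
- tape: tape measure, 66 x 34 x 62 mm; origin at its underside; leave it
There are look-alikes about, which are no part of the job. Leave any yellow look-alike of the part that bears rail_center alone.

How it is judged:
By the outcome, as a careful person would: the job done as asked, in the order asked, and still so for the second after the job is handed in, while the arm keeps its last pose, push and grip.
It also fails if it takes over 51 s, if anything falls off the work surface, if the arm or the gripper's body presses on something with over 40 N, if the wrist force passes 120 N, or if a joint passes its speed limit or range.

ROBOT

A 6-joint arm with a two-finger parallel gripper is mounted at the origin on the work surface. World frame = base frame: x ahead of the robot, y to its left, z up, the work surface at z = 0. Lengths are in m, angles in rad, forces in N, time in s.
With the tool pointing down it reaches from about 0.3 to 0.775 m from the base axis. Payload 14.6 kg.
Tool frame: the origin (TCP) lies at the very end of the fingers, on their centre line; the grasp point (between the pads) lies 19 mm behind it; x points along the fingers, y is the direction in which the jaws open and shut, and the axes are right-handed (so a half turn about x gives the same grasp; the last joint's range is limited). The gripper opens to 94 mm and grips with 3 to 60 N. Pads are 16 mm wide; open, the fingers measure 119 mm over their backs; the gripper's body (75 mm by 177 mm) begins 78 mm behind the grasp point.
Start: joints at [-1.248, 0.3, 1.521, -0, 1.321, -0.067], TCP at [0.209, -0.509, 0.205] pointing down, gripper open.
Joint ranges: [-3.03, 3.03], [-0.79, 2.21], [0.23, 2.52], [-1.04, 4.18], [0, 3.07], [-2.55, 2.55]. Speed limits (rad/s): [2.22, 2.22, 2.57, 3.14, 3.14, 3.14].

INTERFACE

Orientations are given as [roll, pitch, yaw] about the fixed x, y, z axes, in that order (R = Rz(yaw) Ry(pitch) Rx(roll)).
In Python, from station import ctrl, viewer, hand_in gives the robot as it stands. The module is installed in compiled form; this text tells all that it offers.
- The arm moves only by the tool play_rows, never from a script. Its argument "deltas" is a list that holds one entry, the list of rows, each a list of 7 numbers: the shift along the tool's x, y, z in mm, then the turn, a rotation vector about the tool's x, y, z in rad, then the finger opening in mm, from 0 to 94. In form: [[[dx, dy, dz, ax, ay, az, gripper], ...]]. A call has 1 to 10 rows; each row shifts and turns the commanded pose from where the row before left it, along the tool's axes as they then stand; what a row does not reach is not made up. A row lasts 1/10 s, in which the tool goes at most 50 mm and 8.59 degrees, less where a joint would pass 70% of its speed; a pose out of reach is approached as far as the arm can. A call with a gripper value outside its range is refused whole. The fingers move at their own pace and stop on an object; "grip_force" is the grip in N (left out, the last holds). Time passes only in rows, so rows that do not move let the fingers close. It gives the time, the measured TCP pose, the force and the opening at its end, in the units of the state.
- ctrl.get_obs(): the state, without advancing time (a new reading comes with each control period).
- viewer.camera(name): name is "side" or "top"; returns a dict with "img" (400x640x3 uint8, red, green, blue), "fx", "fy", "cx", "cy" (pixels), "rvec" (rotation vector, rad) and "tvec" (3), from world to camera coordinates, as OpenCV has them. Camera axes: x right, y down, z forward; pixel columns grow to the right and rows downward; lengths in m; the calibration is good to about 2 mm. A picture is of the moment at which its call begins. There is no depth.
- hand_in(): hands the job in, once; it reports no verdict.
The state is a dict: "time_s": time; "qpos": joint angles; "joint_vel": joint speeds; "tau": joint torques, N m; "ee_pos": TCP position; "eef_rot": TCP orientation; "force": force on the tool from outside, world axes, zero at the start; "moment": the same for the moment, N m; "grip_width": finger opening in m.
Only numpy, scipy, OpenCV 4.12 (cv2) and the standard library are available. Lean on these libraries where they do the work, as an engineer would, in place of code of your own. Each camera call takes 0.05 s, during which the arm holds its last target.

## Working session

There is one attempt and no reset: what is moved stays moved. The work goes in short steps, Python scripts to look and compute and a tool call to move; the robot and the scene stay as the last step left them, time stands still between calls to the robot, and variables do not carry over. Pictures are saved under pics/ and viewed, and the job is handed in when it is done.

Besides the shell and the picture viewer there is one more tool, called after "Request:" by a JSON object that holds its "op" and its "data", one argument or row to a line. play_rows: Moves the arm, as the interface text tells. Its arguments: {"type":"object","properties":{"deltas":{"type":"array","items":{"type":"array","items":{"type":"array","items":{"type":"number"}}}},"grip_force":{"type":"number"}},"required":["deltas"]}

```bash
mkdir -p pics
cat > h.py <<'E'
import numpy as np,cv2
from station import ctrl,viewer,hand_in
def cam(n,save=None):
    c=viewer.camera(n)
    if save: cv2.imwrite('pics/'+save,cv2.cvtColor(c['img'],cv2.COLOR_RGB2BGR))
    return c
def ray(c,u,v,z):
    R,_=cv2.Rodrigues(np.array(c['rvec'],float).reshape(3)); t=np.array(c['tvec'],float).reshape(3)
    o=-R.T@t; d=R.T@np.array([(u-c['cx'])/c['fx'],(v-c['cy'])/c['fy'],1.])
    return o+d*(z-o[2])/d[2]
def proj(c,P):
    R,_=cv2.Rodrigues(np.array(c['rvec'],float).reshape(3)); t=np.array(c['tvec'],float).reshape(3)
    p=np.atleast_2d(P)@R.T+t
    return np.c_[p[:,0]/p[:,2]*c['fx']+c['cx'],p[:,1]/p[:,2]*c['fy']+c['cy']]
E
python3 - <<'E'
from h import *
for n in('top','side'):
    c=cam(n,n+'0.png'); R,_=cv2.Rodrigues(np.array(c['rvec'],float)); print(n,c['fx'],c['cx'],c['cy'],-R.T@np.array(c['tvec']).ravel(),R[2])
o=ctrl.get_obs();print(o)
E
```

```text
top 483.15317746395226 321.98637431322715 197.48656358034455 [ 0.22261467 -0.08479428  1.59696549] [ 0.16655872  0.00440814 -0.98602168]
side 442.6131974246181 321.04099870317657 210.6315652544704 [0.38164935 1.02117794 1.11725669] [ 0.08319567 -0.71679782 -0.69230006]
{'time_s': 0.1, 'qpos': array([-1.24762905e+00,  3.00407634e-01,  1.52150400e+00, -2.19912281e-05,
        1.32067827e+00, -6.65936694e-02]), 'joint_vel': array([-3.77975382e-04, -1.25123125e-03, -1.09923135e-03, -7.70057366e-05,
        8.79763734e-04, -1.97520904e-03]), 'tau': array([ 2.58793072e-03, -5.32640934e+01, -3.53280258e+01,  7.10396119e-02,
        2.35141284e-02, -7.20576213e-05]), 'ee_pos': array([ 0.20890581, -0.50853884,  0.20495374]), 'eef_rot': array([-1.61603308,  1.56979885,  1.91532598]), 'force': array([ 0.61280498, -0.28225119,  0.24521848]), 'moment': array([-0.00658692, -0.03530962,  0.01422785]), 'grip_width': 0.09343877249169211}
```

View pics/top0.png

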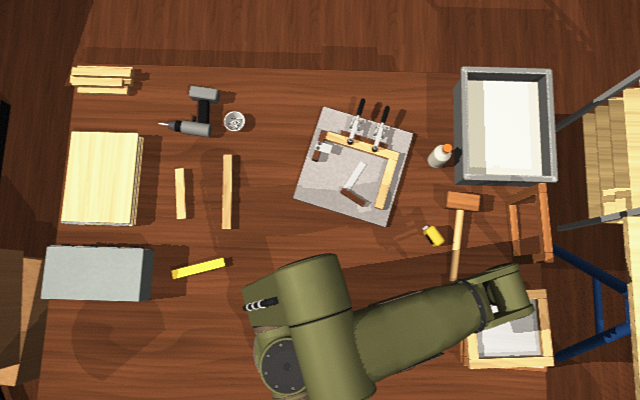

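View pics/side0.png

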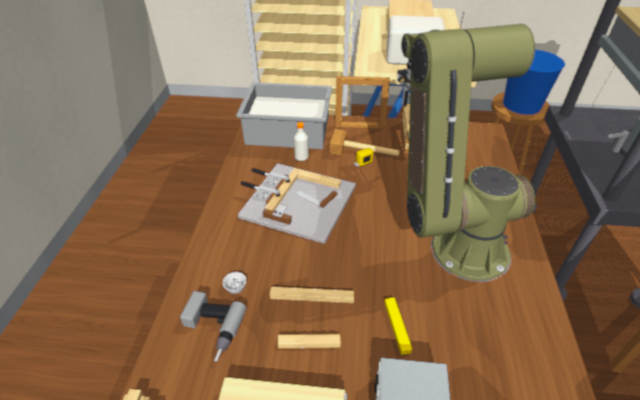

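The top view shows the short rail at about (180,194), the long spare at (228,191) and the board at about (355,165). The keeper and fence are at about (322,148). I'll zoom in on these.

Run:
```python
import cv2,numpy as np
a=cv2.imread('pics/top0.png'); b=cv2.imread('pics/side0.png')
cv2.imwrite('pics/z1.png',cv2.resize(a[95:235,285:425],None,fx=5.5/1.3,fy=5.5/1.3,interpolation=cv2.INTER_CUBIC))
cv2.imwrite('pics/z2.png',cv2.resize(b[155:250,230:365],None,fx=5.5,fy=5.5,interpolation=cv2.INTER_CUBIC))
cv2.imwrite('pics/z3.png',cv2.resize(a[145:240,160:250],None,fx=6,fy=6,interpolation=cv2.INTER_CUBIC))
```

```text
(no output)
```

View pics/z1.png

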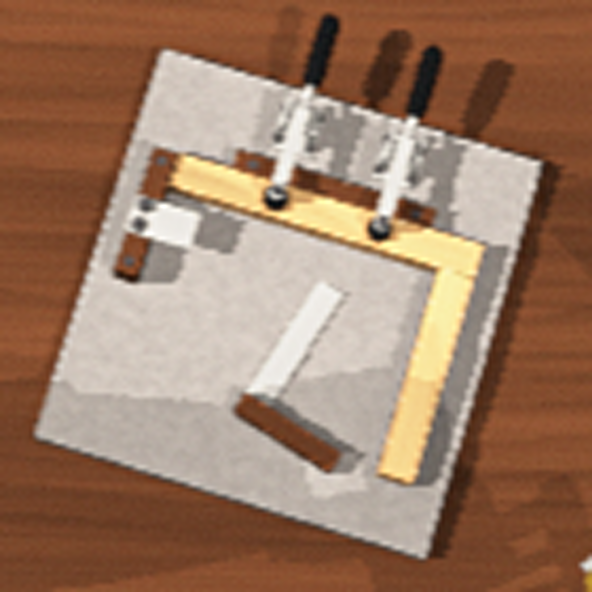

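View pics/z2.png

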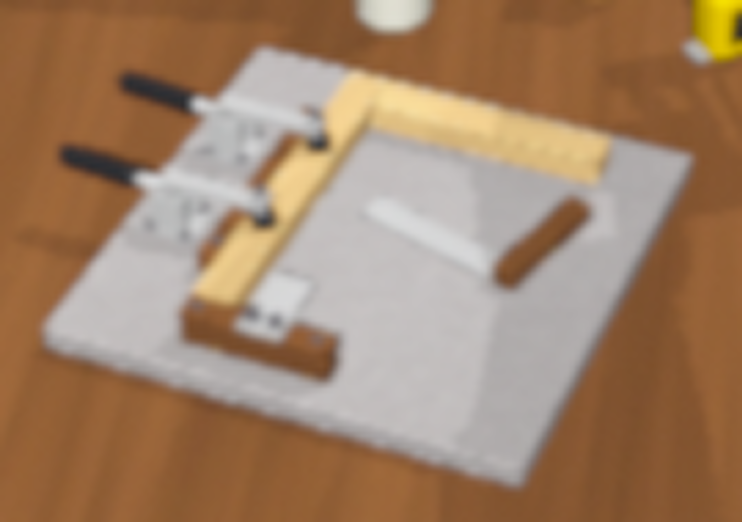

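View pics/z3.png

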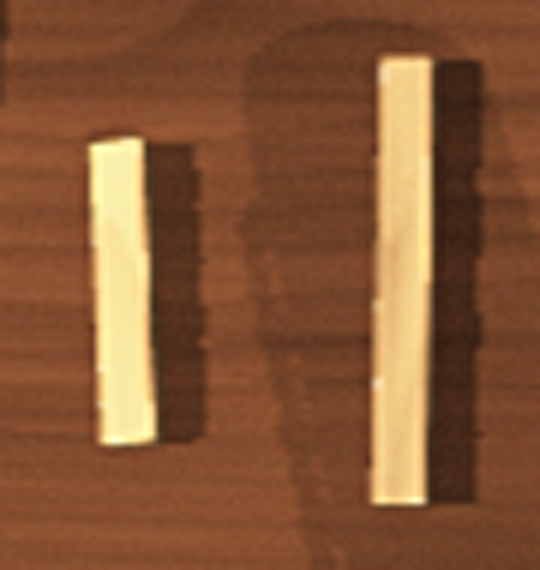

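```bash
cat > m.py <<'E'
from h import *
def rectpix(mask,box):
    m=np.zeros_like(mask); x0,y0,x1,y1=box; m[y0:y1,x0:x1]=mask[y0:y1,x0:x1]
    cs,_=cv2.findContours(m,cv2.RETR_EXTERNAL,cv2.CHAIN_APPROX_NONE)
    return max(cs,key=cv2.contourArea)
def wrect(c,cnt,z):
    P=np.array([ray(c,u,v,z)[:2]*1000 for u,v in cnt.reshape(-1,2)],np.float32)
    return cv2.minAreaRect(P)
E
python3 - <<'E'
from m import *
top=cam('top');side=cam('side')
for n,c,bs in(('top',top,[(165,150,200,235),(212,140,245,240)]),('side',side,[(270,325,350,355),(260,280,365,308)])):
    hsv=cv2.cvtColor(c['img'],cv2.COLOR_RGB2HSV)
    wood=((hsv[...,2]>150)&(hsv[...,0]>14)&(hsv[...,0]<35)&(hsv[...,1]>50)).astype(np.uint8)
    for b in bs:
        k=rectpix(wood,b); r=wrect(c,k,.022 if n=='top' else .022); print(n,b,cv2.contourArea(k),r)
    if n=='top': print('px',[k.reshape(-1,2).min(0),k.reshape(-1,2).max(0)])
# board
for n,c,b in(('top',top,(290,100,420,232)),('side',side,(235,160,362,246))):
    hsv=cv2.cvtColor(c['img'],cv2.COLOR_RGB2HSV)
    g=((hsv[...,1]<45)&(hsv[...,2]>80)).astype(np.uint8)
    g=cv2.morphologyEx(g,cv2.MORPH_OPEN,np.ones((3,3)))
    k=rectpix(g,b);h=cv2.convexHull(k); print(n,wrect(c,h,.018), cv2.boxPoints(wrect(c,h,.018)).round(1).tolist())
    print(cv2.approxPolyDP(h,5,True).reshape(-1,2).tolist())
E
```

```text
top (165, 150, 200, 235) 411.5 ((491.0002136230469, 393.12176513671875), (170.5062255859375, 30.397502899169922), 6.4721784591674805)
top (212, 140, 245, 240) 589.0 ((502.86627197265625, 239.1627655029297), (249.3953094482422, 29.76221466064453), 3.394615888595581)
px [array([222, 154], dtype=int32), array([231, 228], dtype=int32)]
side (270, 325, 350, 355) 872.5 ((489.8852233886719, 402.3426513671875), (176.3190155029297, 42.343502044677734), 6.140761852264404)
side (260, 280, 365, 308) 1013.0 ((502.6811828613281, 249.23068237304688), (255.4755401611328, 47.77119064331055), 2.6036698818206787)
top ((603.7720947265625, -180.15928649902344), (320.17120361328125, 339.0902099609375), 74.05491638183594) [[396.79998779296875, -287.5], [722.7999877929688, -380.70001220703125], [810.7999877929688, -72.80000305175781], [484.70001220703125, 20.299999237060547]]
[[323, 107], [412, 133], [385, 226], [294, 198]]
side ((615.1484985351562, -170.4357147216797), (332.7987365722656, 360.4912109375), 74.1424560546875) [[396.29998779296875, -281.29998779296875], [743.0999755859375, -379.79998779296875], [834.0, -59.599998474121094], [487.20001220703125, 38.900001525878906]]
[[264, 172], [280, 164], [354, 183], [324, 242], [238, 216]]
```

```bash
cat >> m.py <<'E'
def edge(c,P,Q,z,half=10,ch=None,sgn=0,n=60):
    """P,Q world mm xy at height z mm; return offset(mm, along left normal) and angle error deg"""
    P=np.array(P,float);Q=np.array(Q,float);d=(Q-P)/np.linalg.norm(Q-P);nn=np.array([-d[1],d[0]])
    img=c['img'].astype(np.float32); img=img.mean(2) if ch is None else img[...,ch]
    s=np.linspace(.06,.94,n)*np.linalg.norm(Q-P);o=np.arange(-half,half+.01,.5)
    W=P+s[:,None,None]*d+o[None,:,None]*nn
    W3=np.concatenate([W,np.full(W.shape[:2]+(1,),z)],2).reshape(-1,3)/1000
    uv=proj(c,W3).astype(np.float32).reshape(n,len(o),2)
    I=cv2.GaussianBlur(cv2.remap(img,uv[...,0],uv[...,1],cv2.INTER_LINEAR),(5,1),0)
    g=np.gradient(I,axis=1); gg=np.abs(g) if sgn==0 else np.maximum(sgn*g,0)
    k=gg[:,2:-2].argmax(1)+2; w=np.arange(-2,3)
    off=np.array([(o[kk+w]*gg[i,kk+w]).sum()/(gg[i,kk+w].sum()+1e-6) for i,kk in enumerate(k)]); 
    m=np.ones(n,bool)
    for _ in range(6):
        p=np.polyfit(s[m],off[m],1); r=off-np.polyval(p,s); m=np.abs(r)<max(1.,1.5*np.median(np.abs(r)))
    mid=np.polyval(p,s.mean()); return round(float(mid),2),round(float(np.degrees(np.arctan(p[0]))),2),int(m.sum()),round(float(r[m].std()),2)
def F(O,yaw,x,y):
    a=np.radians(yaw); return np.array(O)+np.array([x*np.cos(a)-y*np.sin(a),x*np.sin(a)+y*np.cos(a)])
E
python3 - <<'E'
from m import *
top=cam('top');side=cam('side')
yaw=-15.95
C=np.array([604.8,-180.5]); a=np.radians(yaw)
O=C-F((0,0),yaw,-52.5,-105); print('O',O)
for n,c in(('top',top),('side',side)):
    E=lambda nm,x0,y0,x1,y1,z,**k: print(n,nm,edge(c,F(O,yaw,x0,y0),F(O,yaw,x1,y1),z,**k))
    E('board far (n=+y.. off>0 = -x)',115,-265,115,55,18)
    E('board near',-220,-265,-220,55,18)
    E('board left off>0=+y',-220,55,115,55,18)
    E('board right',-220,-265,115,-265,18)
    E('inner face top off>0=-x',0,-205,0,-35,40)
    E('inner face bottom',0,-205,0,-35,18)
    E('fitted rail inner y-209',-150,-209,-10,-209,40)
    E('fence face top',-78,14,-52,14,46)
    E('keeper rear',-48,-16,-48,12,51,half=7)
    E('keeper right',-48,-18,-18,-18,51,half=7)
Os=[F(O,yaw,x,y) for x,y in((115,55),(-220,55),(-220,-265),(115,-265),(0,14),(0,-209),(-80,14),(-48,-18))]
zs=[18,18,18,18,40,40,46,51]
for n,c in(('top',top),('side',side)):
    im=cv2.cvtColor(c['img'],cv2.COLOR_RGB2BGR)
    uv=proj(c,np.array([[*p,z] for p,z in zip(Os,zs)])/1000)
    x0,y0=((285,95) if n=='top' else (230,155)); im=cv2.resize(im[y0:y0+140,x0:x0+140],None,fx=4,fy=4,interpolation=cv2.INTER_CUBIC)
    for u,v in uv: cv2.circle(im,(int((u-x0+.5)*4),int((v-y0+.5)*4)),3,(0,0,255),1)
    cv2.imwrite(f'pics/chk_{n}.png',im)
a=cv2.imread('pics/chk_top.png');b=cv2.imread('pics/chk_side.png');cv2.imwrite('pics/chk.png',cv2.resize(np.hstack([a,b]),(800,400)))
E
```

```text
O [684.13267926 -93.96921934]
top board far (n=+y.. off>0 = -x) (2.66, 0.02, 53, 0.41)
top board near (1.61, 0.04, 60, 0.46)
top board left off>0=+y (1.05, -0.09, 55, 0.48)
top board right (-0.26, 0.02, 58, 0.49)
top inner face top off>0=-x (1.83, 0.04, 36, 0.42)
top inner face bottom (-4.58, 0.09, 40, 0.4)
top fitted rail inner y-209 (0.59, 0.52, 42, 0.5)
top fence face top (-2.71, -0.08, 50, 0.43)
top keeper rear (1.8, 3.64, 58, 0.43)
top keeper right (-1.09, 1.46, 46, 0.43)
side board far (n=+y.. off>0 = -x) (0.54, 0.37, 39, 0.46)
side board near (3.29, 0.08, 54, 0.45)
side board left off>0=+y (5.93, 0.31, 42, 0.76)
side board right (4.77, 0.04, 39, 0.53)
side inner face top off>0=-x (2.37, 0.24, 41, 0.72)
side inner face bottom (-3.74, 4.81, 37, 1.8)
side fitted rail inner y-209 (5.34, -0.2, 37, 0.61)
side fence face top (3.63, -4.97, 41, 0.49)
side keeper rear (0.4, -1.38, 44, 0.47)
side keeper right (4.86, -2.39, 54, 0.39)
```

View pics/chk.png

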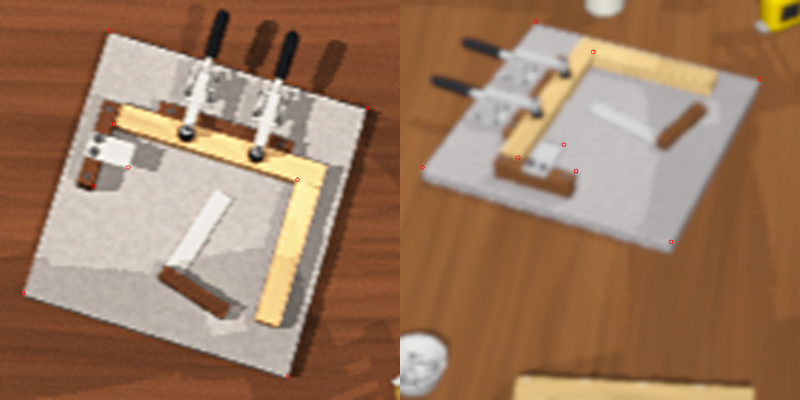

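```bash
cat >> h.py <<'E'
from scipy.spatial.transform import Rotation as Ro
def st():
    o=ctrl.get_obs(); R=Ro.from_euler('xyz',o['eef_rot']).as_matrix(); return o,R
def plan(x,y,z,railyaw):
    """delta in tool axes mm, then turn rotvec, to have TCP at x,y,z mm, tool x down, tool y along railyaw+90 (mod 180)"""
    o,R=st(); d=np.array([x,y,z])-o['ee_pos']*1000
    best=None
    for k in(90,-90):
        a=np.radians(railyaw+k); ty=np.array([np.cos(a),np.sin(a),0]); tx=np.array([0,0,-1.]); Rt=np.c_[tx,ty,np.cross(tx,ty)]
        rv=Ro.from_matrix(R.T@Rt).as_rotvec(); print('turn',k,rv.round(4), 'q',o['qpos'].round(3))
    print('t',o['time_s'],'tool shift',(R.T@d).round(2),'world d',d.round(1),'F',o['force'].round(2),'M',o['moment'].round(3),'w',o['grip_width'])
    print('R cols',R.round(3).tolist())
E
python3 -c "
from h import *
plan(445.8,388.9,205,6.5)"
```

```text
turn 90 [-2.8652e+00 -6.0000e-04  1.0000e-04] q [-1.248  0.3    1.521 -0.     1.321 -0.067]
turn -90 [0.2763 0.     0.0004] q [-1.248  0.3    1.521 -0.     1.321 -0.067]
t 0.3 tool shift [ 5.7000e-01 -7.4022e+02 -5.6014e+02] world d [ 2.368e+02  8.975e+02 -3.000e-01] F [-0.07  0.29  0.24] M [-0.024  0.046  0.031] w 0.09421125080125502
R cols [[-0.0, 0.38, -0.925], [0.0, -0.925, -0.38], [-1.0, -0.0, -0.0]]
```

Request:
{"op": "play_rows", "data": {
  "deltas": [
    [[0, -29.4, -33.7, 0, 0, 0, 94], [0, -29.4, -33.7, 0, 0, 0, 94], [0, -29.4, -33.7, 0, 0, 0, 94], [0, -29.4, -33.7, 0, 0, 0, 94], [0, -29.4, -33.7, 0, 0, 0, 94], [0, -29.4, -33.7, 0, 0, 0, 94], [0, -29.4, -33.7, 0, 0, 0, 94], [0, -29.4, -33.7, 0, 0, 0, 94], [0, -29.4, -33.7, 0, 0, 0, 94], [0, -29.4, -33.7, 0, 0, 0, 94]]
  ],
  "grip_force": 40
}}

```text
time_s: 1.3
ee_pos: [0.4095, -0.107, 0.2057]
eef_rot: [2.37, 1.57, -0.381]
force: [0.9, -0.4, 0.5]
grip_width: 0.0942
```

```bash
python3 -c "
from h import *
plan(445.8,388.9,205,6.5)"
```

```text
turn 90 [-2.8653e+00  6.0000e-04 -8.0000e-04] q [-0.342  0.012  1.853 -0.     1.276  0.839]
turn -90 [ 0.2763 -0.0005 -0.0004] q [-0.342  0.012  1.853 -0.     1.276  0.839]
t 1.3 tool shift [   0.6  -444.87 -222.  ] world d [ 36.3 495.9  -0.7] F [ 0.87 -0.38  0.51] M [-0.038 -0.013  0.012] w 0.09423293509215633
R cols [[0.001, 0.38, -0.925], [-0.0, -0.925, -0.38], [-1.0, 0.0, -0.0]]
```

Request:
{"op": "play_rows", "data": {
  "deltas": [
    [[0, -44.5, -22.2, 0, 0, 0, 94], [0, -44.5, -22.2, 0, 0, 0, 94], [0, -44.5, -22.2, 0, 0, 0, 94], [0, -44.5, -22.2, 0, 0, 0, 94], [0, -44.5, -22.2, 0, 0, 0, 94], [0, -44.5, -22.2, 0, 0, 0, 94], [0, -44.5, -22.2, 0, 0, 0, 94], [0, -44.5, -22.2, 0, 0, 0, 94], [0, -44.5, -22.2, 0, 0, 0, 94], [0, -44.5, -22.2, 0, 0, 0, 94]]
  ]
}}

```text
time_s: 2.3
ee_pos: [0.4449, 0.3894, 0.2054]
eef_rot: [2.717, 1.571, -0.034]
force: [1.0, -0.8, 0.8]
grip_width: 0.0939
```

Request:
{"op": "play_rows", "data": {
  "deltas": [
    [[0, 0, 0, 0.138, 0, 0, 94], [0, 0, 0, 0.138, 0, 0, 94], [0, 0, 0, 0, 0, 0, 94]]
  ]
}}

```text
time_s: 2.6
ee_pos: [0.4451, 0.3875, 0.2051]
eef_rot: [0.597, 1.57, -2.433]
force: [-0.9, -0.5, 0.6]
grip_width: 0.0944
```

```bash
python3 -c "
from h import *
plan(445.8,388.9,4,6.5)
cam('top','t1.png');cam('side','s1.png')
a=cv2.imread('pics/t1.png')[110:260,120:300];b=cv2.imread('pics/s1.png')[220:370,220:400]
cv2.imwrite('pics/c1.png',cv2.resize(np.hstack([a,b]),(792,330)))
"
```

```text
turn 90 [ 3.1402e+00 -6.0000e-04 -8.0000e-04] q [ 0.654  0.39   1.401 -0.     1.351  2.113]
turn -90 [-0.0014  0.0005 -0.0004] q [ 0.654  0.39   1.401 -0.     1.351  2.113]
t 2.6 tool shift [201.09  -1.39  -0.99] world d [   0.7    1.4 -201.1] F [-0.91 -0.53  0.62] M [ 0.003 -0.008 -0.016] w 0.09442978006477616
R cols [[-0.0, 0.112, -0.994], [-0.0, -0.994, -0.112], [-1.0, 0.0, 0.001]]
```

View pics/c1.png

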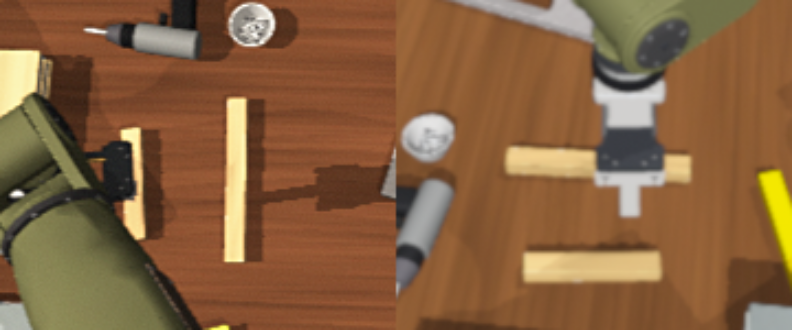

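Request:
{"op": "play_rows", "data": {
  "deltas": [
    [[35, -1.4, -1.0, 0, 0, 0, 94], [35, 0, 0, 0, 0, 0, 94], [35, 0, 0, 0, 0, 0, 94], [35, 0, 0, 0, 0, 0, 94], [25, 0, 0, 0, 0, 0, 94], [15, 0, 0, 0, 0, 0, 94], [10, 0, 0, 0, 0, 0, 94], [6, 0, 0, 0, 0, 0, 94], [4, 0, 0, 0, 0, 0, 94], [0, 0, 0, 0, 0, 0, 94]]
  ]
}}

```text
time_s: 3.7
ee_pos: [0.4462, 0.3889, 0.0058]
eef_rot: [-2.531, 1.57, 0.725]
force: [0.1, -0.2, -0.2]
grip_width: 0.0945
```

Request:
{"op": "play_rows", "data": {
  "deltas": [
    [[0, 0, 0, 0, 0, 0, 30], [0, 0, 0, 0, 0, 0, 20], [0, 0, 0, 0, 0, 0, 20], [0, 0, 0, 0, 0, 0, 20], [0, 0, 0, 0, 0, 0, 20], [0, 0, 0, 0, 0, 0, 20], [0, 0, 0, 0, 0, 0, 20], [0, 0, 0, 0, 0, 0, 20]]
  ],
  "grip_force": 40
}}

```text
time_s: 4.5
ee_pos: [0.4461, 0.3887, 0.0054]
eef_rot: [1.01, 1.571, -2.017]
force: [-0.1, 0.0, -0.2]
grip_width: 0.0333
```

```bash
python3 -c "
from h import *
plan(445.8,388.9,4,6.5)
"
```

```text
turn 90 [-3.1412e+00  1.0000e-04  0.0000e+00] q [ 0.655  0.622  1.559 -0.     0.961  2.112]
turn -90 [ 0.0003  0.     -0.    ] q [ 0.655  0.622  1.559 -0.     0.961  2.112]
t 4.5 tool shift [ 1.43 -0.19  0.26] world d [-0.3  0.2 -1.4] F [-0.07  0.05 -0.17] M [ 0.036 -0.028  0.021] w 0.03325462690033973
R cols [[-0.0, 0.114, -0.994], [-0.0, -0.994, -0.114], [-1.0, 0.0, 0.0]]
```

Still closing or slightly rotated; let it finish.

Request:
{"op": "play_rows", "data": {
  "deltas": [
    [[0, 0, 0, 0, 0, 0, 20], [0, 0, 0, 0, 0, 0, 20], [0, 0, 0, 0, 0, 0, 20]]
  ]
}}

```text
time_s: 4.8
ee_pos: [0.4461, 0.3888, 0.0054]
eef_rot: [-2.376, 1.571, 0.88]
force: [-0.1, -1.2, 1.1]
grip_width: 0.0277
```

```bash
python3 -c "
from h import *
plan(445.8,388.9,4,6.5)
cam('top','t2.png');cam('side','s2.png')
a=cv2.imread('pics/t2.png')[110:260,120:300];b=cv2.imread('pics/s2.png')[220:370,220:400]
cv2.imwrite('pics/c2.png',cv2.resize(np.hstack([a,b]),(792,330)))
"
```

```text
turn 90 [-3.1412 -0.     -0.    ] q [0.655 0.622 1.559 0.    0.961 2.112]
turn -90 [ 0.0004 -0.      0.    ] q [0.655 0.622 1.559 0.    0.961 2.112]
t 4.8 tool shift [ 1.44 -0.16  0.27] world d [-0.3  0.1 -1.4] F [-0.1  -1.15  1.12] M [ 0.039  0.047 -0.034] w 0.027679739123362433
R cols [[0.0, 0.114, -0.994], [0.0, -0.994, -0.114], [-1.0, -0.0, -0.0]]
```

View pics/c2.png

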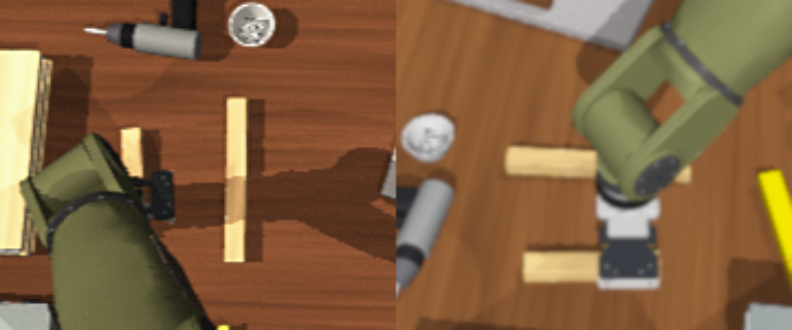

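Request:
{"op": "play_rows", "data": {
  "deltas": [
    [[-3, 0, 0, 0, 0, 0, 20], [-6, 0, 0, 0, 0, 0, 20], [-15, 0, 0, 0, 0, 0, 20], [-25, 0, 0, 0, 0, 0, 20], [-25, 0, 0, 0, 0, 0, 20], [-25, 0, 0, 0, 0, 0, 20], [-15, 0, 0, 0, 0, 0, 20]]
  ]
}}

```text
time_s: 5.6
ee_pos: [0.4466, 0.3892, 0.1227]
eef_rot: [-2.601, 1.567, 0.655]
force: [0.5, 0.5, 0.1]
grip_width: 0.028
```

```bash
python3 -c "
from h import *
plan(488,-45,120,-15.9)
"
```

```text
turn 90 [-2.7503 -0.0031 -0.0034] q [ 0.655  0.468  1.489 -0.     1.181  2.112]
turn -90 [ 0.3913 -0.0025  0.0022] q [ 0.655  0.468  1.489 -0.     1.181  2.112]
t 5.6 tool shift [  1.93 436.08   8.19] world d [  41.4 -434.2   -2.7] F [0.5  0.5  0.08] M [0.026 0.094 0.011] w 0.02797140467863963
R cols [[0.003, 0.114, -0.994], [0.002, -0.994, -0.114], [-1.0, -0.002, -0.003]]
```

Request:
{"op": "play_rows", "data": {
  "deltas": [
    [[0, 20, 0, 0, 0, 0, 20], [0, 35, 0, 0, 0, 0, 20], [0, 45, 1, 0, 0, 0, 20], [0, 45, 1, 0, 0, 0, 20], [0, 45, 1, 0, 0, 0, 20], [0, 45, 1, 0, 0, 0, 20], [0, 45, 1, 0, 0, 0, 20], [0, 45, 1, 0, 0, 0, 20], [0, 45, 1, 0, 0, 0, 20], [0, 45, 1, 0, 0, 0, 20]]
  ]
}}

```text
time_s: 6.6
ee_pos: [0.4851, -0.0263, 0.1201]
eef_rot: [2.858, 1.57, -0.17]
force: [1.2, 0.8, -0.8]
grip_width: 0.0275
```

Request:
{"op": "play_rows", "data": {
  "deltas": [
    [[0, 15, 0, 0, 0, 0, 20], [0, 6, 0, 0, 0, 0, 20], [0, 0, 0, 0.1, 0, 0, 20], [0, 0, 0, 0.1, 0, 0, 20], [0, 0, 0, 0.1, 0, 0, 20], [0, 0, 0, 0.0913, 0, 0, 20], [0, 0, 0, 0, 0, 0, 20], [0, 0, 0, 0, 0, 0, 20]]
  ]
}}

```text
time_s: 7.4
ee_pos: [0.4876, -0.0445, 0.1196]
eef_rot: [-1.103, 1.571, 1.765]
force: [-0.4, -0.3, -1.9]
grip_width: 0.0275
```

```bash
python3 -c "
from h import *
plan(488,-45,120,-15.9)
cam('top','t3.png');cam('side','s3.png')
a=cv2.imread('pics/t3.png')[95:245,265:445];b=cv2.imread('pics/s3.png')[140:290,220:400]
cv2.imwrite('pics/c3.png',cv2.resize(np.hstack([a,b]),(792,330),interpolation=cv2.INTER_CUBIC))
"
```

```text
turn 90 [-3.1378e+00 -2.0000e-04  1.0000e-04] q [-0.166  0.26   1.786  0.     1.096  1.679]
turn -90 [0.0038 0.0001 0.0001] q [-0.166  0.26   1.786  0.     1.096  1.679]
t 7.4 tool shift [-0.45  0.41 -0.49] world d [ 0.4 -0.5  0.4] F [-0.43 -0.26 -1.87] M [0.035 0.021 0.002] w 0.027491193988181256
R cols [[-0.0, -0.27, -0.963], [0.0, -0.963, 0.27], [-1.0, -0.0, 0.0]]
```

View pics/c3.png

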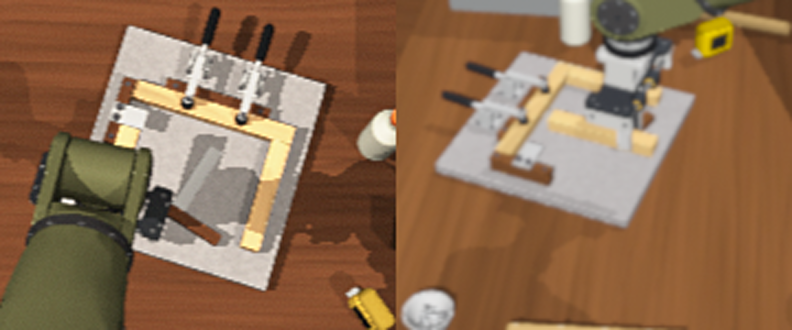

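```bash
python3 -c "
from m import *
c=cam('top')
O=np.array([682.6,-92.]);a=np.radians(-15.9)
def inv(p): d=p-O; return np.array([d[0]*np.cos(a)+d[1]*np.sin(a),-d[0]*np.sin(a)+d[1]*np.cos(a)])
for u,v in((340.5,190.7),(346,188),(364,206),(361,163)): print(inv(ray(c,u,v,.034)[:2]*1000))
o,R=st();print('tcp',inv(o['ee_pos'][:2]*1000))
s=cam('side')
hsv=cv2.cvtColor(s['img'],cv2.COLOR_RGB2HSV)
w=((hsv[...,2]>150)&(hsv[...,0]>14)&(hsv[...,0]<35)&(hsv[...,1]>50)).astype(np.uint8)
k=rectpix(w,(285,188,345,212));h=cv2.convexHull(k).reshape(-1,2);print(cv2.approxPolyDP(cv2.convexHull(k),2,True).reshape(-1,2).tolist())
"
```

```text
[-152.46445419  -91.29842459]
[-138.38577305 -105.90372606]
[-177.97044007 -179.600022  ]
[ -42.62481226 -128.67945768]
tcp [-200.39984391   -8.18980167]
[[289, 193], [292, 189], [319, 199], [320, 206], [291, 199]]
```

```bash
python3 -c "
from m import *
s=cam('side')
O=np.array([682.6,-92.]);a=np.radians(-15.9)
def inv(p): d=p-O; return np.array([d[0]*np.cos(a)+d[1]*np.sin(a),-d[0]*np.sin(a)+d[1]*np.cos(a)]).round(1)
for u,v in((288.5,192.5),(291.5,188.5)): print(inv(ray(s,u,v,.136)[:2]*1000))
plan(488,-45,24,-15.93)
"
```

```text
[-68.4   2.8]
[-69.1 -19.4]
turn 90 [-3.14e+00 -0.00e+00  1.00e-04] q [-0.167  0.26   1.786  0.     1.096  1.68 ]
turn -90 [0.0016 0.0001 0.    ] q [-0.167  0.26   1.786  0.     1.096  1.68 ]
t 7.65 tool shift [95.44 -0.27 -0.32] world d [  0.4   0.2 -95.4] F [-0.21 -0.83 -0.56] M [0.065 0.067 0.044] w 0.02767772644288907
R cols [[-0.0, -0.273, -0.962], [0.0, -0.962, 0.273], [-1.0, -0.0, 0.0]]
```

Request:
{"op": "play_rows", "data": {
  "deltas": [
    [[15, 0, 0, 0, 0, 0, 20], [25, 0, 0, 0, 0, 0, 20], [25, 0, 0, 0, 0, 0, 20], [15, 0, 0, 0, 0, 0, 20], [7, 0, 0, 0, 0, 0, 20], [3, 0, 0, 0, 0, 0, 20], [0, 0, 0, 0, 0, 0, 20], [0, 0, 0, 0, 0, 0, 20]]
  ]
}}

```text
time_s: 8.45
ee_pos: [0.4881, -0.0454, 0.0302]
eef_rot: [-3.021, 1.57, -0.157]
force: [-0.2, -0.4, -0.2]
grip_width: 0.0276
```

```bash
python3 -c "
from h import *
plan(488,-45,23.4,-15.93)"
```

```text
turn 90 [-3.141e+00 -2.000e-04 -1.800e-03] q [-0.168  0.398  1.847  0.     0.895  1.681]
turn -90 [ 0.0006 -0.0012  0.0001] q [-0.168  0.398  1.847  0.     0.895  1.681]
t 8.45 tool shift [ 6.78 -0.37  0.18] world d [-0.1  0.4 -6.8] F [-0.18 -0.45 -0.18] M [ 0.059  0.037 -0.025] w 0.02762144156170981
R cols [[0.001, -0.274, -0.962], [-0.0, -0.962, 0.274], [-1.0, -0.0, -0.001]]
```

Request:
{"op": "play_rows", "data": {
  "deltas": [
    [[1, 0, 0, 0, 0, 0, 20], [1, 0, 0, 0, 0, 0, 20], [0, 0, 0, 0, 0, 0, 20]]
  ]
}}

```text
time_s: 8.75
ee_pos: [0.4877, -0.0453, 0.0275]
eef_rot: [-2.962, 1.571, -0.098]
force: [0.3, 0.3, -0.7]
grip_width: 0.0277
```

```bash
python3 -c "
from h import *
plan(488,-45,23.4,-15.93)"
```

```text
turn 90 [-3.141e+00 -0.000e+00 -2.000e-04] q [-0.168  0.403  1.849  0.     0.89   1.681]
turn -90 [ 0.0006 -0.0001  0.    ] q [-0.168  0.403  1.849  0.     0.89   1.681]
t 8.75 tool shift [ 4.12 -0.42 -0.24] world d [ 0.3  0.3 -4.1] F [ 0.33  0.33 -0.75] M [0.073 0.016 0.016] w 0.027671030757652388
R cols [[0.0, -0.274, -0.962], [-0.0, -0.962, 0.274], [-1.0, -0.0, -0.0]]
```

Request:
{"op": "play_rows", "data": {
  "deltas": [
    [[1, 0, 0, 0, 0, 0, 20], [1, 0, 0, 0, 0, 0, 20], [0.7, 0, 0, 0, 0, 0, 20], [0, 0, 0, 0, 0, 0, 20], [0, 0, 0, 0, 0, 0, 20]]
  ]
}}

```text
time_s: 9.25
ee_pos: [0.4876, -0.0453, 0.0247]
eef_rot: [-0.015, 1.571, 2.849]
force: [-0.2, 0.1, -0.4]
grip_width: 0.0274
```

Request:
{"op": "play_rows", "data": {
  "deltas": [
    [[0.5, 0, 0, 0, 0, 0, 20], [0, 0, 0, 0, 0, 0, 20]]
  ]
}}

```text
time_s: 9.45
ee_pos: [0.4876, -0.0453, 0.0242]
eef_rot: [-0.256, 1.571, 2.608]
force: [-0.5, 0.7, -0.4]
grip_width: 0.0277
```

Request:
{"op": "play_rows", "data": {
  "deltas": [
    [[0.5, 0, 0, 0, 0, 0, 20], [0, 0, 0, 0, 0, 0, 20]]
  ]
}}

```text
time_s: 9.65
ee_pos: [0.4876, -0.0453, 0.0237]
eef_rot: [-0.121, 1.571, 2.743]
force: [-0.1, -0.1, -0.8]
grip_width: 0.0274
```

```bash
python3 -c "
from h import *
plan(488,-45,23.4,-15.93)"
```

```text
turn 90 [-3.1411e+00 -0.0000e+00  1.0000e-04] q [-0.168  0.409  1.85   0.     0.882  1.681]
turn -90 [0.0005 0.0001 0.    ] q [-0.168  0.409  1.85   0.     0.882  1.681]
t 9.65 tool shift [ 0.3  -0.43 -0.28] world d [ 0.4  0.3 -0.3] F [-0.08 -0.09 -0.78] M [ 0.075  0.051 -0.006] w 0.02741758103278836
R cols [[-0.0, -0.274, -0.962], [0.0, -0.962, 0.274], [-1.0, -0.0, 0.0]]
```

Request:
{"op": "play_rows", "data": {
  "deltas": [
    [[0.4, 0, 0, 0, 0, 0, 20], [0, 0, 0, 0, 0, 0, 20]]
  ]
}}

```text
time_s: 9.85
ee_pos: [0.4877, -0.0453, 0.0234]
eef_rot: [-2.838, 1.571, 0.026]
force: [-0.5, 0.3, 0.7]
grip_width: 0.0279
```

Request:
{"op": "play_rows", "data": {
  "deltas": [
    [[0.4, 0, 0, 0, 0, 0, 20], [0, 0, 0, 0, 0, 0, 20]]
  ]
}}

```text
time_s: 10.05
ee_pos: [0.4877, -0.0453, 0.0234]
eef_rot: [-3.1, 1.571, -0.235]
force: [-3.6, 0.6, 7.1]
grip_width: 0.0277
```

```bash
python3 -c "
from h import *
plan(488,-45,23.4,-15.93)"
```

```text
turn 90 [-3.141e+00 -0.000e+00 -3.000e-04] q [-0.167  0.41   1.85  -0.     0.881  1.681]
turn -90 [ 0.0006 -0.0002  0.    ] q [-0.167  0.41   1.85  -0.     0.881  1.681]
t 10.05 tool shift [-0.03 -0.41 -0.17] world d [0.3 0.3 0. ] F [-3.61  0.55  7.14] M [ 0.087  0.597 -0.021] w 0.027687339275675526
R cols [[0.0, -0.274, -0.962], [-0.0, -0.962, 0.274], [-1.0, -0.0, -0.0]]
```

Request:
{"op": "play_rows", "data": {
  "deltas": [
    [[-0.4, 0, -1, 0, 0, 0, 20], [0, 0, -4, 0, 0, 0, 20], [0, 0, -5, 0, 0, 0, 20], [0, 0, -5, 0, 0, 0, 20], [0, 0, -5, 0, 0, 0, 20], [0, 0, -5, 0, 0, 0, 20], [0, 0, -5, 0, 0, 0, 20], [0, 0, -5, 0, 0, 0, 20], [0, 0, -4, 0, 0, 0, 20], [0, 0, 0, 0, 0, 0, 20]]
  ]
}}

```text
time_s: 11.05
ee_pos: [0.5259, -0.0562, 0.0234]
eef_rot: [-3.068, 1.57, -0.204]
force: [1.4, 0.1, 2.4]
grip_width: 0.0274
```

```bash
cat >> h.py <<'E'
def fs():
    o,R=st(); a=np.radians(-15.93); O=np.array([682.6,-92.]); d=o['ee_pos'][:2]*1000-O
    rot=lambda v:np.array([v[0]*np.cos(a)+v[1]*np.sin(a),-v[0]*np.sin(a)+v[1]*np.cos(a)])
    y=np.degrees(np.arctan2(R[1,2],R[0,2])); 
    print('t',round(o['time_s'],2),'tcp frame',rot(d).round(2),'z',round(o['ee_pos'][2]*1000,2),'Fxy',rot(o['force']).round(2),'Fz',o['force'][2].round(2),'M',rot(o['moment']).round(3),o['moment'][2].round(3),'railyaw',(y+180)%360-180 if abs(y)<90 else y-180 if y>0 else y+180, 'w',o['grip_width'].round(4))
E
python3 -c "
from h import *
fs()
cam('top','t4.png');cam('side','s4.png')
a=cv2.imread('pics/t4.png')[95:245,265:445];b=cv2.imread('pics/s4.png')[140:290,220:400]
cv2.imwrite('pics/c4.png',cv2.resize(np.hstack([a,b]),(792,330),interpolation=cv2.INTER_CUBIC))
"
```

```text
Traceback (most recent call last):
  File "h.py", line 31, in fs
    print('t',round(o['time_s'],2),'tcp frame',rot(d).round(2),'z',round(o['ee_pos'][2]*1000,2),'Fxy',rot(o['force']).round(2),'Fz',o['force'][2].round(2),'M',rot(o['moment']).round(3),o['moment'][2].round(3),'railyaw',(y+180)%360-180 if abs(y)<90 else y-180 if y>0 else y+180, 'w',o['grip_width'].round(4))
                                                                                                                                                                                                                                                                                          ^^^^^^^^^^^^^^^^^^^^^
AttributeError: 'float' object has no attribute 'round'
```

```bash
sed -i "s/o\['grip_width'\].round(4)/o['grip_width']/" h.py
python3 -c "
from h import *
fs()
cam('top','t4.png');cam('side','s4.png')
a=cv2.imread('pics/t4.png')[95:245,265:445];b=cv2.imread('pics/s4.png')[140:290,220:400]
cv2.imwrite('pics/c4.png',cv2.resize(np.hstack([a,b]),(792,330),interpolation=cv2.INTER_CUBIC))
"
```

```text
t 11.05 tcp frame [-160.51   -8.61] z 23.4 Fxy [1.34 0.52] Fz 2.35 M [ 0.091 -0.205] 0.006 railyaw -15.904642778267203 w 0.027385006653445693
```

View pics/c4.png

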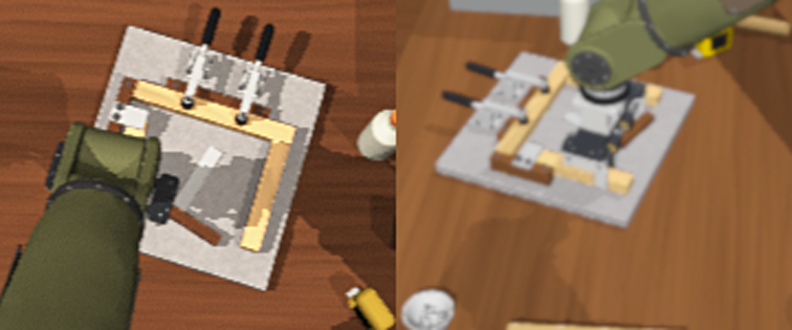

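The rail is flat and under the keeper, with a gap to the fence. Next I move sideways to touch the fence.

Request:
{"op": "play_rows", "data": {
  "deltas": [
    [[0, -1, 0, 0, 0, 0, 20], [0, -1.5, 0, 0, 0, 0, 20], [0, -1.5, 0, 0, 0, 0, 20], [0, -1, 0, 0, 0, 0, 20], [0, -0.5, 0, 0, 0, 0, 20], [0, 0, 0, 0, 0, 0, 20]]
  ]
}}

```text
time_s: 11.75
ee_pos: [0.5267, -0.0506, 0.0234]
eef_rot: [-1.806, 1.571, 1.058]
force: [-0.5, -0.1, 4.0]
grip_width: 0.0281
```

```bash
python3 -c "
from h import *
fs()"
```

```text
t 11.75 tcp frame [-161.3    -2.97] z 23.4 Fxy [-0.4  -0.23] Fz 3.96 M [0.01  0.146] -0.121 railyaw -15.897610328948844 w 0.028102145989238908
```

Request:
{"op": "play_rows", "data": {
  "deltas": [
    [[0, -0.7, 0, 0, 0, 0, 20], [0, -0.5, 0, 0, 0, 0, 20], [0, 0, 0, 0, 0, 0, 20]]
  ]
}}

```text
time_s: 12.05
ee_pos: [0.527, -0.0495, 0.0234]
eef_rot: [-2.897, 1.571, -0.033]
force: [-0.4, -1.2, 4.4]
grip_width: 0.0281
```

```bash
python3 -c "
from h import *
fs()"
```

```text
t 12.05 tcp frame [-161.24   -1.88] z 23.39 Fxy [-0.06 -1.28] Fz 4.39 M [-0.161  0.051] -0.031 railyaw -15.900816897041523 w 0.02805670389095658
```

Request:
{"op": "play_rows", "data": {
  "deltas": [
    [[-0.1, -0.6, 0, 0, 0, 0, 20], [0, -0.6, 0, 0, 0, 0, 20], [0, 0, 0, 0, 0, 0, 20]]
  ]
}}

```text
time_s: 12.35
ee_pos: [0.5273, -0.0483, 0.0234]
eef_rot: [-1.056, 1.571, 1.808]
force: [-0.6, -0.3, 3.2]
grip_width: 0.0279
```

```bash
python3 -c "
from h import *
fs()"
```

```text
t 12.35 tcp frame [-161.32   -0.61] z 23.41 Fxy [-0.46 -0.44] Fz 3.18 M [-0.069  0.031] -0.066 railyaw -15.89730411301511 w 0.027891778150947538
```

Request:
{"op": "play_rows", "data": {
  "deltas": [
    [[0, -0.5, 0, 0, 0, 0, 20], [0, -0.3, 0, 0, 0, 0, 20], [0, 0, 0, 0, 0, 0, 20]]
  ]
}}

```text
time_s: 12.65
ee_pos: [0.5274, -0.0477, 0.0234]
eef_rot: [0.65, 1.571, -2.769]
force: [-0.8, -3.1, 4.2]
grip_width: 0.0277
```

```bash
python3 -c "
from h import *
fs()"
```

```text
t 12.65 tcp frame [-1.6136e+02 -3.0000e-02] z 23.4 Fxy [ 0.08 -3.21] Fz 4.16 M [-0.628  0.133] -0.187 railyaw -15.90728830084413 w 0.027652602051796864
```

Request:
{"op": "play_rows", "data": {
  "deltas": [
    [[-0.1, -0.3, 0, 0, 0, 0, 20], [0, 0, 0, 0, 0, 0, 20], [0, 0, 0, 0, 0, 0, 20]]
  ]
}}

```text
time_s: 12.95
ee_pos: [0.5275, -0.0475, 0.0234]
eef_rot: [0.452, 1.57, -2.967]
force: [-2.2, -4.2, 2.3]
grip_width: 0.0278
```

```bash
python3 -c "
from h import *
fs()"
```

```text
t 12.95 tcp frame [-161.41    0.24] z 23.41 Fxy [-0.94 -4.64] Fz 2.32 M [-0.857  0.021] -0.287 railyaw -15.908744910711846 w 0.027785524027795726
```

Request:
{"op": "play_rows", "data": {
  "deltas": [
    [[0, -0.2, 0, 0, 0, 0, 20], [0, 0, 0, 0, 0, 0, 20]]
  ]
}}

```text
time_s: 13.15
ee_pos: [0.5275, -0.0473, 0.0234]
eef_rot: [0.456, 1.57, -2.964]
force: [-1.6, -5.7, 1.6]
grip_width: 0.028
```

```bash
python3 -c "
from h import *
fs()"
```

```text
t 13.15 tcp frame [-161.41    0.43] z 23.43 Fxy [ 0.06 -5.94] Fz 1.56 M [-0.935  0.084] -0.388 railyaw -15.912482240983053 w 0.02796461030260401
```

Request:
{"op": "play_rows", "data": {
  "deltas": [
    [[0, 0.25, 0, -0.004, 0, 0, 20], [0, 0, 0, 0, 0, 0, 20], [0, 0, 0, 0, 0, 0, 20]]
  ]
}}

```text
time_s: 13.45
ee_pos: [0.5275, -0.0475, 0.0234]
eef_rot: [0.298, 1.57, -3.117]
force: [-1.3, -4.7, 1.2]
grip_width: 0.0276
```

```bash
python3 -c "
from h import *
fs()"
```

```text
t 13.45 tcp frame [-161.4     0.19] z 23.4 Fxy [ 0.07 -4.88] Fz 1.21 M [-0.944  0.06 ] -0.448 railyaw -15.677461144563921 w 0.027559386767962917
```

Request:
{"op": "play_rows", "data": {
  "deltas": [
    [[0, 0.25, 0, -0.004, 0, 0, 20], [0, 0, 0, 0, 0, 0, 20], [0, 0, 0, 0, 0, 0, 20]]
  ]
}}

```text
time_s: 13.75
ee_pos: [0.5274, -0.0478, 0.0234]
eef_rot: [0.56, 1.571, -2.851]
force: [-2.1, -5.5, 0.5]
grip_width: 0.028
```

```bash
python3 -c "
from h import *
fs()"
```

```text
t 13.75 tcp frame [-1.6133e+02 -8.0000e-02] z 23.44 Fxy [-0.49 -5.81] Fz 0.48 M [-1.012 -0.034] -0.536 railyaw -15.451357667839602 w 0.027959291497145777
```

Request:
{"op": "play_rows", "data": {
  "deltas": [
    [[0.1, 0, 0, 0.003, 0, 0, 20], [0, 0, -2, 0, 0, 0, 20], [0, 0, -3, 0, 0, 0, 20], [0, 0, -3, 0, 0, 0, 20], [0, 0, -3, 0, 0, 0, 20], [0, 0, -3, 0, 0, 0, 20], [0, 0, -3, 0, 0, 0, 20], [0, 0, -2, 0, 0, 0, 20], [0, 0, -1, 0, 0, 0, 20], [0, 0, 0, 0, 0, 0, 20]]
  ]
}}

```text
time_s: 14.75
ee_pos: [0.5463, -0.0532, 0.0234]
eef_rot: [0.28, 1.569, -3.134]
force: [-5.0, -4.5, 5.5]
grip_width: 0.0278
```

```bash
python3 -c "
from h import *
fs()"
```

```text
t 14.75 tcp frame [-1.4171e+02 -6.0000e-02] z 23.41 Fxy [-3.53 -5.71] Fz 5.45 M [-1.158  0.707] -0.405 railyaw -15.610730461356582 w 0.027839995007212057
```

Request:
{"op": "play_rows", "data": {
  "deltas": [
    [[-0.25, 0.2, 0, 0, 0, 0, 20], [0, 0, -1, 0, 0, 0, 20], [0, 0, -1, 0, 0, 0, 20], [0, 0, -1, 0, 0, 0, 20], [0, 0, -1, 0, 0, 0, 20], [0, 0, -1, 0, 0, 0, 20], [0, 0, -0.5, 0, 0, 0, 20], [0, 0, 0, 0, 0, 0, 20]]
  ]
}}

```text
time_s: 15.55
ee_pos: [0.5515, -0.0548, 0.0234]
eef_rot: [0.205, 1.569, 3.074]
force: [-4.5, -4.5, 2.7]
grip_width: 0.0278
```

```bash
python3 -c "
from h import *
fs()"
```

```text
t 15.55 tcp frame [-136.31   -0.18] z 23.42 Fxy [-3.1  -5.61] Fz 2.69 M [-0.99   0.584] -0.301 railyaw -15.608359785586202 w 0.027824110473682894
```

Request:
{"op": "play_rows", "data": {
  "deltas": [
    [[0, 0, -0.5, 0, 0, 0, 20], [0, 0, -0.5, 0, 0, 0, 20], [0, 0, -0.5, 0, 0, 0, 20], [0, 0, 0, 0, 0, 0, 20]]
  ]
}}

```text
time_s: 15.95
ee_pos: [0.5529, -0.0551, 0.0234]
eef_rot: [0.196, 1.569, 3.065]
force: [-5.1, -4.7, 2.9]
grip_width: 0.0278
```

```bash
python3 -c "
from h import *
fs()"
```

```text
t 15.95 tcp frame [-134.88   -0.16] z 23.4 Fxy [-3.65 -5.96] Fz 2.87 M [-0.993  0.652] -0.373 railyaw -15.607092833440731 w 0.027801207435506157
```

Request:
{"op": "play_rows", "data": {
  "deltas": [
    [[-0.1, 0.2, -0.5, 0, 0, 0, 20], [0, 0, -0.5, 0, 0, 0, 20], [0, 0, -0.5, 0, 0, 0, 20], [0, 0, 0, 0, 0, 0, 20]]
  ]
}}

```text
time_s: 16.35
ee_pos: [0.5547, -0.0557, 0.0235]
eef_rot: [0.148, 1.57, 3.017]
force: [-2.1, -2.9, -1.0]
grip_width: 0.0276
```

```bash
python3 -c "
from h import *
fs()"
```

```text
t 16.35 tcp frame [-132.96   -0.19] z 23.55 Fxy [-1.18 -3.34] Fz -0.95 M [-0.889  0.386] -0.276 railyaw -15.609032220351452 w 0.027626506648439932
```

Request:
{"op": "play_rows", "data": {
  "deltas": [
    [[0, 0, -0.5, 0, 0, 0, 20], [0, 0, -0.5, 0, 0, 0, 20], [0, 0, 0, 0, 0, 0, 20]]
  ]
}}

```text
time_s: 16.65
ee_pos: [0.5558, -0.056, 0.0237]
eef_rot: [0.235, 1.571, 3.104]
force: [-2.4, -4.5, -1.7]
grip_width: 0.028
```

```bash
python3 -c "
from h import *
fs()"
```

```text
t 16.65 tcp frame [-131.77   -0.18] z 23.73 Fxy [-1.06 -4.97] Fz -1.7 M [-0.826  0.27 ] -0.406 railyaw -15.615351826407846 w 0.027985977362752164
```

Request:
{"op": "play_rows", "data": {
  "deltas": [
    [[0.2, 0, -0.4, 0, 0, 0, 20], [0.2, 0, -0.4, 0, 0, 0, 20], [0, 0, 0, 0, 0, 0, 20]]
  ]
}}

```text
time_s: 16.95
ee_pos: [0.5566, -0.0562, 0.0234]
eef_rot: [1.181, 1.571, -2.233]
force: [-2.9, -4.0, -0.7]
grip_width: 0.0278
```

```bash
python3 -c "
from h import *
fs()"
```

```text
t 16.95 tcp frame [-130.97   -0.19] z 23.42 Fxy [-1.68 -4.63] Fz -0.71 M [-0.855  0.371] -0.286 railyaw -15.61427367787718 w 0.027799271131554743
```

Request:
{"op": "play_rows", "data": {
  "deltas": [
    [[0, 0, -0.4, 0, 0, 0, 20], [0, 0, -0.4, 0, 0, 0, 20], [0, 0, 0, 0, 0, 0, 20]]
  ]
}}

```text
time_s: 17.25
ee_pos: [0.5574, -0.0565, 0.0234]
eef_rot: [2.311, 1.571, -1.103]
force: [-2.1, -4.5, -0.4]
grip_width: 0.0276
```

```bash
python3 -c "
from h import *
fs()"
```

```text
t 17.25 tcp frame [-130.14   -0.19] z 23.43 Fxy [-0.79 -4.94] Fz -0.42 M [-0.807  0.32 ] -0.34 railyaw -15.613019067126942 w 0.027575578523127323
```

Request:
{"op": "play_rows", "data": {
  "deltas": [
    [[0, 0, -0.4, 0, 0, 0, 20], [0, 0, -0.4, 0, 0, 0, 20], [0, 0, 0, 0, 0, 0, 20]]
  ]
}}

```text
time_s: 17.55
ee_pos: [0.5576, -0.0565, 0.0234]
eef_rot: [0.115, 1.569, 2.984]
force: [-6.8, -3.6, 3.8]
grip_width: 0.0274
```

Request:
{"op": "play_rows", "data": {
  "deltas": [
    [[0, 0, -0.4, 0, 0, 0, 20], [0, 0, -0.4, 0, 0, 0, 20], [0, 0, 0, 0, 0, 0, 20]]
  ]
}}

```text
time_s: 17.85
ee_pos: [0.5577, -0.0565, 0.0234]
eef_rot: [0.081, 1.567, 2.95]
force: [-13.6, -1.3, 8.4]
grip_width: 0.0278
```

```bash
python3 -c "
from h import *
fs()"
```

```text
t 17.85 tcp frame [-129.87   -0.17] z 23.41 Fxy [-12.67  -4.99] Fz 8.45 M [-0.959  2.318] -0.312 railyaw -15.607831325056594 w 0.027767346601597
```

Request:
{"op": "play_rows", "data": {
  "deltas": [
    [[-0.25, 0.1, -0.2, 0, 0, 0, 20], [0, 0, -0.2, 0, 0, 0, 20], [0, 0, 0, 0, 0, 0, 20], [0, 0, 0, 0, 0, 0, 20]]
  ]
}}

```text
time_s: 18.25
ee_pos: [0.5577, -0.0565, 0.0234]
eef_rot: [0.053, 1.567, 2.922]
force: [-15.9, -0.4, 6.2]
grip_width: 0.0277
```

```bash
python3 -c "
from h import *
fs()
cam('top','t5.png');cam('side','s5.png')
a=cv2.imread('pics/t5.png')[95:245,265:445];b=cv2.imread('pics/s5.png')[140:290,220:400]
cv2.imwrite('pics/c5.png',cv2.resize(np.hstack([a,b]),(792,330),interpolation=cv2.INTER_CUBIC))
"
```

```text
t 18.25 tcp frame [-129.88   -0.19] z 23.4 Fxy [-15.12  -4.78] Fz 6.18 M [-0.829  2.518] -0.337 railyaw -15.60422990885013 w 0.02774159288855219
```

View pics/c5.png

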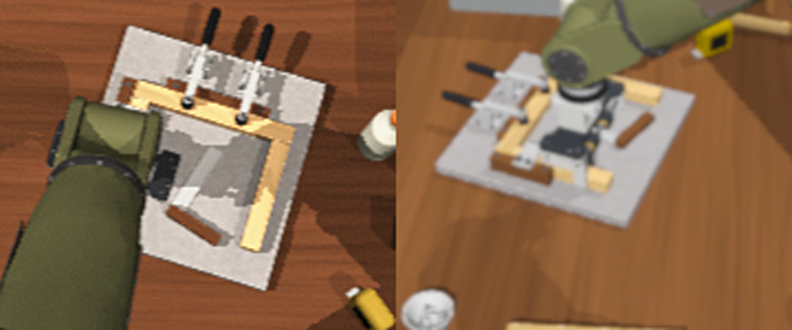

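Request:
{"op": "play_rows", "data": {
  "deltas": [
    [[-0.1, 0, 0, 0.002, 0, 0, 20], [0, 0, 0, 0, 0, 0, 20], [0, 0, 0, 0, 0, 0, 20]]
  ]
}}

```text
time_s: 18.65
ee_pos: [0.5577, -0.0565, 0.0234]
eef_rot: [0.063, 1.567, 2.931]
force: [-14.5, -0.4, 5.3]
grip_width: 0.0276
```

```bash
python3 -c "
from h import *
fs()"
```

```text
t 18.65 tcp frame [-129.87   -0.19] z 23.4 Fxy [-13.83  -4.32] Fz 5.28 M [-0.775  2.459] -0.214 railyaw -15.710298873964774 w 0.027569208268816484
```

Request:
{"op": "play_rows", "data": {
  "deltas": [
    [[0, 0, -0.1, 0, 0, 0, 20], [0, 0, 0, 0, 0, 0, 20], [0, 0, 0, 0, 0, 0, 20], [0, 0, 0, 0, 0, 0, 20], [0, 0, 0, 0, 0, 0, 20], [0, 0, 0, 0, 0, 0, 20], [0, 0, 0, 0, 0, 0, 20], [0, 0, 0, 0, 0, 0, 20], [0, 0, 0, 0, 0, 0, 20], [0, 0, 0, 0, 0, 0, 20]]
  ]
}}

```text
time_s: 19.65
ee_pos: [0.5577, -0.0565, 0.0234]
eef_rot: [0.062, 1.566, 2.93]
force: [-14.6, -0.4, 6.3]
grip_width: 0.0277
```

Request:
{"op": "play_rows", "data": {
  "deltas": [
    [[0, 0, 0, 0, 0, 0, 20], [0, 0, 0, 0, 0, 0, 20], [0, 0, 0, 0, 0, 0, 20], [0, 0, 0, 0, 0, 0, 20], [0, 0, 0, 0, 0, 0, 20], [0, 0, 0, 0, 0, 0, 20], [0, 0, 0, 0, 0, 0, 20], [0, 0, 0, 0, 0, 0, 20], [0, 0, 0, 0, 0, 0, 20], [0, 0, 0, 0, 0, 0, 20]]
  ]
}}

```text
time_s: 20.65
ee_pos: [0.5577, -0.0565, 0.0234]
eef_rot: [0.061, 1.566, 2.928]
force: [-15.9, -0.6, 7.0]
grip_width: 0.0274
```

Request:
{"op": "play_rows", "data": {
  "deltas": [
    [[0, 0, 0, 0, 0, 0, 20], [0, 0, 0, 0, 0, 0, 20], [0, 0, 0, 0, 0, 0, 20], [0, 0, 0, 0, 0, 0, 20], [0, 0, 0, 0, 0, 0, 20], [0, 0, 0, 0, 0, 0, 20], [0, 0, 0, 0, 0, 0, 20], [0, 0, 0, 0, 0, 0, 20]]
  ]
}}

```text
time_s: 21.45
ee_pos: [0.5577, -0.0565, 0.0234]
eef_rot: [0.062, 1.566, 2.929]
force: [-14.4, -1.7, 6.2]
grip_width: 0.0279
```

Run:
```python
from m import *
fs()
c=cam('top','t6.png'); s=cam('side','s6.png')
cv2.imwrite('pics/c6.png',np.hstack([cv2.resize(cv2.imread('pics/t6.png')[120:170,300:350],(400,400),interpolation=cv2.INTER_CUBIC),cv2.resize(cv2.imread('pics/s6.png')[180:235,255:310],(400,400),interpolation=cv2.INTER_CUBIC)]))
fs()
```

```text
t 21.45 tcp frame [-129.87   -0.19] z 23.42 Fxy [-13.35  -5.57] Fz 6.16 M [-0.82   2.615] -0.233 railyaw -15.712106872396646 w 0.027929397159698242
t 21.55 tcp frame [-129.86   -0.18] z 23.43 Fxy [-14.29  -4.31] Fz 6.34 M [-0.756  2.567] -0.23 railyaw -15.710392386793728 w 0.027658718553234683
```

View pics/c6.png

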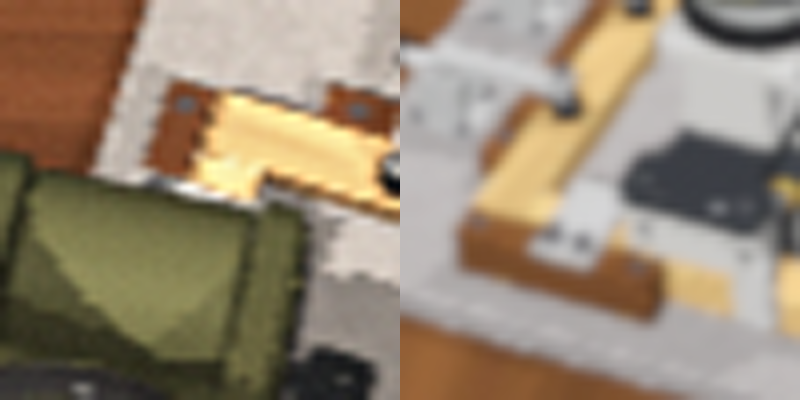

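The pictures show the rail's end meeting the long rail (side view about (275,208)) with its side on the fence and the keeper over it. The push has been steady at about 14 N for roughly 3 s, so I'm handing in.

```bash
python3 -c "
from station import hand_in
print(hand_in())"
```

```text
the job is handed in; nothing more can be done
None
```

The short rail is butted against the long rail and lies along the fence under the keeper. I handed the job in at about 21.6 s with the arm still gripping it at 40 N and pressing.

**What I did:** I gripped the short rail across its width 45 mm behind its centre and laid it on the board behind the keeper. I slid it under the keeper, brought it sideways onto the fence, then eased it forward in 0.4–1 mm steps until it touched the long rail.

**Last checks:**
- **Push:** the force along the push direction read 13.4–15.1 N for about 3 s. Friction on the fence and board may take 1–2 N of that, so the joint itself probably sees about 12–14 N.
- **Other forces:** the rail bears on the fence with about 5 N and on the board with about 6 N.
- **Position:** the gripper stopped 130 mm behind the joint, where it should be for a butted rail. Its height matched the rail lying on the board, and both cameras show the joint closed.

**What disagreed:**
- **Squareness:** the cameras put the frame's angle at -15.9°, while feeling along the fence suggested -15.9° to -15.5°. I left the rail at -15.7°, so it may be out of square by up to about 0.2°.
- **Frame position:** the side and top cameras differed by about 5 mm sideways on where the frame lies, so I found the fence by touch.

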